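# Weigh two dye pots, dock the fuller one

## Robot

A 6-joint arm with a two-finger parallel gripper is mounted at the origin on the work surface. World frame = base frame: x ahead of the robot, y to its left, z up, the work surface at z = 0. Lengths are in m, angles in rad, forces in N, time in s.
With the tool pointing down it reaches from about 0.325 to 0.9 m from the base axis. Payload 6.1 kg.
Tool frame: the origin (TCP) lies between the finger pads; the fingertips stand 11 mm ahead of it and the grasp point (between the pads) lies 8 mm behind it; z points along the fingers, y is the line along which they close (so a half turn about z gives the same grasp; the last joint's range is limited). The gripper opens to 85 mm and grips with 20 to 120 N. Pads are 22 mm wide; open, the fingers measure 114 mm over their backs; the gripper's body (76 mm by 85 mm) begins 54 mm behind the grasp point. The pads swing forward as they close: fully open they stand 13 mm farther back than shut.
Start: joints at [-1.418, 0.22, 1.526, -0, 1.395, -0.126], TCP at [0.172, -0.601, 0.242] pointing down, gripper open.
Joint ranges: [-2.98, 2.98], [-0.91, 2.08], [0.09, 2.57], [-1.24, 4.39], [0.2, 2.65], [-2.68, 2.68]. Speed limits (rad/s): [2.57, 2.57, 3.01, 3.14, 3.14, 3.14].

## Interface

Orientations are given as a rotation vector (axis times angle).
In Python, from station import robot gives the robot as it stands.
- The arm moves only by the tool servo_tool, never from a script. Its argument "deltas" is a list of rows, each an object with "delta_pos": the shift along the tool's x, y, z in cm, a list of three; "delta_rot": the turn, a rotation vector about the tool's x, y, z in rad, a list of three; "hand": the closure, from 0 (fully open) to 1 (shut). In form: [{"delta_pos": [dx, dy, dz], "delta_rot": [ax, ay, az], "hand": hand}, ...]. A call has 1 to 12 rows; each row is the pose to reach, as a shift and turn from the pose commanded when the call began, along the tool's axes at that moment; what a row does not reach only later rows make up. A row lasts 1/10 s, in which the tool goes at most 50 mm and 8.59 degrees, less where a joint would pass 70% of its speed; a pose out of reach is approached as far as the arm can. A call with a gripper value outside its range is refused whole. The fingers move at their own pace and stop on an object; "force" is the grip in N (left out, the last holds). Time passes only in rows, so rows that repeat a pose let the fingers close. It gives the time, the measured TCP pose, the force, the opening and the grip force at its end, in the units of the state.
- robot.observe(): the state, without advancing time (a new reading comes with each control period).
- robot.capture(name): name is "scene" or "top" or "wrist"; returns (picture, depth): 480x640x3 uint8, red, green, blue; 480x640 float32, m along the optical axis (not along the pixel's ray), 0 where there is no reading.
- robot.get_calibration(name): a dict with "K" (3x3 intrinsics, pixels), "R" (3x3) and "t" (3): a world point X has camera coordinates R X + t. Camera axes: x right, y down, z forward; pixel columns grow to the right and rows downward; lengths in m; the calibration is good to about 2 mm. A picture is of the moment at which its call begins: read the wrist's pose just before it. get_calibration takes no time and is no camera call; for the wrist camera it gives the pose at the moment of the call.
- robot.close_job(): hands the job in; it is judged then, once.
The state is a dict: "clock": time; "q": joint angles; "qvel": joint speeds; "joint_torque": joint torques, N m; "eef_pos": TCP position; "ee_rot": TCP orientation; "wrist_force": force on the tool from outside, world axes, zero at the start; "ft_torque": the same for the moment, N m; "finger_gap": finger opening in m; "grip_force": force on a finger pad.
Only numpy, scipy, OpenCV 4.12 (cv2) and the standard library are available. Lean on these libraries where they do the work, as an engineer would, in place of code of your own. Each camera call takes 0.05 s, during which the arm holds its last target. There are 200 camera calls.

## Task

Find out which of the two dye pots is fuller: set them gently on opposite pans of the balance, let go of both and let the beam tip. Then put the heavier pot into the filling bay between the blue rails, slide it in until it meets the red tip of the stop, press it firmly home with about 10 N for half a second (never ram it: 20 N is too much) and leave it there, touching the tip. Leave the lighter pot standing on its pan and do not disturb the other things on the table.

Things in the scene. Friction and masses are not known exactly. Their poses are not given: they have to be found in the camera images.
- pot_1: One of two sealed dye-paste pots that look exactly alike (white plastic cylinder with a yellow band and a black lid), 52 mm diameter, 70 mm high, straight-sided, 0.23 to 0.45 kg; one is fuller, so at least 70 g heavier, but which is not known. The filling can shift 2 or 3 mm inside. Origin: centre of its underside, z up. Starts standing on the table.
- pot_2: One of two sealed dye-paste pots that look exactly alike (white plastic cylinder with a yellow band and a black lid), 52 mm diameter, 70 mm high, straight-sided, 0.23 to 0.45 kg; one is fuller, so at least 70 g heavier, but which is not known. The filling can shift 2 or 3 mm inside. Origin: centre of its underside, z up. Starts standing on the table.
- pan_p_top (a point): Centre of the upper face of the pan at the balance's +y end, z up. Round steel pan, 104 mm diameter, rim 4 mm high (nothing collides with it). It stays level: 77 mm above the table when empty, 60 mm at its lower stop, 94 mm at its upper. Empty, it yields to a fraction of a newton; let go on it, one pot sinks it, damped, at 0.1 m/s. Its rubber mount gives 0.6 mm/N, 10 mm at most.
- pan_q_top (a point): Centre of the upper face of the other, identical pan, at the -y end of the balance, 280 mm from the first.
- beam (a joint): Tilt of the balance beam, rad: 0 level (empty), stops at about +0.12 and -0.12. Positive: pan_p up and pan_q down (the heavier load is on pan_q); negative: pan_p down. Damped: takes 1 to 3 s to tip after both pots are let go.
- balance: Equal-arm balance, fixed: green base 100 x 320 mm, 18 mm high, beam along its y axis, pans at y = +140 mm (pan_p) and -140 mm (pan_q). Origin: underside centre, on the table. The 40 mm wide post, dial and pointer midway between the pans reach 98 mm above the table. Delicate: it must never feel more than 18 N from a pot or the robot.
- bay: Filling bay, fixed: floor plate with its top 6 mm above the table between two blue rails. Origin: on the table, centre line, at the mouth; pots slide in along its +x. Rails: x = 5 to 160 mm, 60 mm apart inside, tops 31 mm above the table, flared ends out to x = -13 mm; plate from x = -20 mm. A pot can be set down from above between the rails with its centre at x = 10 to 40 mm, clear of the stop.
- stop: Stop at the bay's far end: fixed dark block 50 mm high, near face at x = 180 mm of the bay (origin: bottom centre of that face, axes as the bay). A screw with a 24 mm red tip points at the mouth, 30 mm above the table. It sticks out 38 to 73 mm, set anew each time and not reported: find it by feel. The tip yields 5 mm to under 1 N, then is solid; it cannot push a standing pot back.
- tape: Bystander: cardboard roll of tape lying flat, 72 mm diameter, 24 mm high. Origin: underside centre.
- beaker: Bystander: glass beaker, 70 mm diameter, 85 mm high. Origin: underside centre.
- bottle: Bystander: green bottle, 50 mm diameter, 130 mm high. Origin: underside centre.
Mind the look-alikes: they are no part of the job. Leave any purple look-alike of the pot_2 alone.

How it is judged:
By the outcome, as a careful person would: the job done as asked, in the order asked, and still so for the second after the job is handed in, with the robot touching nothing.
It also fails if it takes over 72 s, if anything falls off the work surface, if the arm or the gripper's body presses on something with over 40 N, if the wrist force passes 120 N, or if a joint passes its speed limit or range.

## Working session

There is one attempt and no reset: what is moved stays moved. The work goes in short steps, Python scripts to look and compute and a tool call to move; the robot and the scene stay as the last step left them, time stands still between calls to the robot, and variables do not carry over. Pictures are saved under pics/ and viewed, at most 10 in all, crops included, and the job is handed in when it is done.

Besides the shell and the picture viewer there is one more tool, called after "Call:" as name([rows], argument=value, ...), one row to a line, values as JSON. servo_tool: Moves the arm, as the interface text tells. Its arguments: {"type":"object","properties":{"deltas":{"type":"array","items":{"type":"object","properties":{"delta_pos":{"type":"array","items":{"type":"number"}},"delta_rot":{"type":"array","items":{"type":"number"}},"hand":{"type":"number"}}}},"force":{"type":"number"}},"required":["deltas"]}

```bash
mkdir -p pics; cat > h.py <<'E'
import numpy as np,cv2
from station import robot
def cap(n,f):
    c=robot.get_calibration(n); p,d=robot.capture(n)
    np.savez('pics/'+f+'.npz',p=p,d=d,K=c['K'],R=c['R'],t=c['t'])
    cv2.imwrite('pics/'+f+'.png',p[:,:,::-1]); return p,d,c
def load(f): return np.load('pics/'+f+'.npz')
def cloud(z):
    v,u=np.mgrid[:480,:640]; d=z['d']
    X=np.stack([(u-z['K'][0,2])/z['K'][0,0]*d,(v-z['K'][1,2])/z['K'][1,1]*d,d],-1)
    return (X-z['t'])@z['R']
E
python3 - <<'E'
from h import *
for n in('scene','top'):cap(n,n+'1')
s=robot.observe();print(s)
E
```

```text
{'clock': 0.1, 'q': array([-1.41808908e+00,  2.21184105e-01,  1.52749822e+00,  3.45718023e-06,
        1.39471400e+00, -1.26097338e-01]), 'qvel': array([ 2.34274949e-04, -3.83803598e-03, -3.29236197e-03, -7.43086157e-06,
        1.06184928e-03,  4.64516533e-04]), 'joint_torque': array([ 2.14538632e-03, -4.98239994e+01, -3.90547228e+01, -1.97929203e-04,
        5.63656315e-03,  4.63171645e-06]), 'eef_pos': array([ 0.17192154, -0.60033604,  0.241285  ]), 'ee_rot': array([-3.10933085e+00, -4.36276613e-01,  3.23306198e-05]), 'wrist_force': array([-0.2747708 , -0.18697704, -0.0876258 ]), 'ft_torque': array([ 0.03961703,  0.01532521, -0.01109248]), 'grip_force': 0.0, 'finger_gap': 0.08543241389185183}
```

View pics/top1.png

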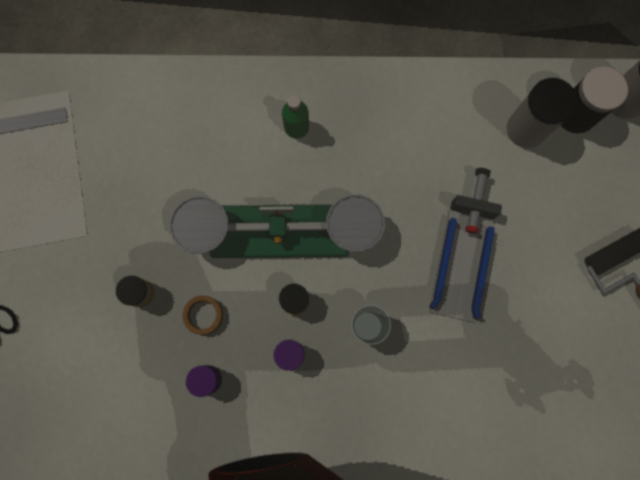

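View pics/scene1.png

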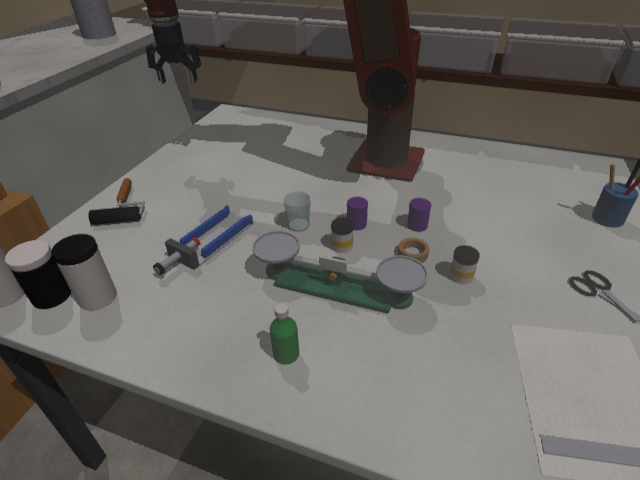

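The top view shows four possible pots. Black lids at (294,298) and (134,291), both with a yellow band in the scene view, are the real ones. The purple ones at (289,355) and (204,381) are look-alikes. The pans are at (200,225) and (356,223), and the bay mouth is near (457,315). Next I'll measure these and check the pots in a close crop.

```bash
python3 - <<'E'
from h import *
z=load('top1');P=cloud(z);p=z['p'].astype(int)
print(z['R'].round(3).tolist(),z['t'])
def fit(n,u,v,r,zlo,zhi):
    Q=P[v-r:v+r,u-r:u+r].reshape(-1,3);Q=Q[(Q[:,2]>zlo)&(Q[:,2]<zhi)&np.isfinite(Q).all(1)]
    if len(Q)<5: print(n,'few',np.nanmedian(P[v-r:v+r,u-r:u+r].reshape(-1,3),0));return
    c,rad=cv2.minEnclosingCircle((Q[:,:2]*1000).astype(np.float32))
    print(n,len(Q),'mec',np.round(c,1),round(rad,1),'mean',(Q.mean(0)*1000).round(1))
fit('potA',294,298,24,.06,.08);fit('potB',134,291,24,.06,.08)
fit('pur1',289,355,24,.06,.08);fit('pur2',204,381,24,.06,.08)
fit('panL',200,225,36,.07,.09);fit('panR',356,223,36,.07,.09)
fit('tape',202,315,26,.018,.03);fit('beaker',371,325,26,.07,.1);fit('bottle',295,112,30,.1,.14)
# bay: blue pixels & red tip
m=(p[...,2]>p[...,0]+30)&(p[...,2]>p[...,1]+15)
for k,(a,b) in {'railL':(425,462),'railR':(466,500)}.items():
    mm=m.copy();mm[:,:a]=0;mm[:,b:]=0;mm[:200]=0;mm[330:]=0
    Q=P[mm];Q=Q[(Q[:,2]>.026)&(Q[:,2]<.036)]
    l=cv2.fitLine((Q[:,:2]*1000).astype(np.float32),cv2.DIST_HUBER,0,.01,.01).ravel()
    s=(Q[:,:2]*1000-l[2:])@l[:2]; print(k,len(Q),l.round(3),'ends',(l[2:]+l[:2]*s.min()).round(1),(l[2:]+l[:2]*s.max()).round(1),Q[:,2].mean())
mm=(p[...,0]>p[...,1]+60)&(p[...,0]>p[...,2]+50);mm[:,:440]=0;mm[:,510:]=0;mm[:200]=0;mm[260:]=0
Q=P[mm];print('red',len(Q),Q.mean(0),Q.min(0),Q.max(0))
fit('stopblk',476,207,20,.044,.056)
s=load('scene1')['p'][:,:,::-1]
a=cv2.resize(s[200:300,320:490],None,fx=4,fy=4,interpolation=cv2.INTER_CUBIC);
b=cv2.resize(z['p'][200:330,420:510,::-1],None,fx=4,fy=4)
cv2.imwrite('pics/c1.png',np.clip(a*1.6,0,255))
E
```

```text
[[0.009, -1.0, 0.001], [-0.984, -0.009, -0.18], [0.18, 0.0, -0.984]] [-0.04925657  0.56234269  1.05904023]
potA 713 mec [454.1   5.3] 26.8 mean [453.9   5.2  69.8]
potB 746 mec [466.3 293.1] 27.4 mean [465.2 291.9  69.8]
pur1 750 mec [356.2  12.4] 26.7 mean [356.1  12.1  69.6]
pur2 788 mec [310.3 162.1] 26.9 mean [310.4 161.1  69.7]
panL 2666 mec [582.9 177.1] 53.7 mean [583.2 177.2  76.6]
panR 2670 mec [ 589.  -102.9] 53.0 mean [ 588.8 -103.    76.4]
tape 604 mec [426.5 174.5] 36.2 mean [426.1 174.4  23.2]
beaker 311 mec [ 409.  -129.1] 34.9 mean [ 410.8 -132.9   81.6]
bottle 206 mec [794.6   7.9] 12.9 mean [793.    8.  122.9]
railL 484 [ 9.74000e-01 -2.27000e-01  5.26351e+02 -2.70814e+02] ends [ 443.4 -251.5] [ 607.6 -289.8] 0.030070779273182614
railR 464 [ 9.77000e-01 -2.12000e-01  5.10290e+02 -3.41251e+02] ends [ 426.1 -323. ] [ 592.4 -359.1] 0.030054843247847383
red 23 [ 0.58780051 -0.32008645  0.03949585] [ 0.58574965 -0.32649345  0.03339847] [ 0.59085152 -0.31465359  0.04439936]
stopblk 434 mec [ 631.6 -327.3] 39.3 mean [ 631.7 -327.3   48.9][ WARN:0@0.306] global loadsave.cpp:1063 imwrite_ Unsupported depth image for selected encoder is fallbacked to CV_8U.
```

View pics/c1.png

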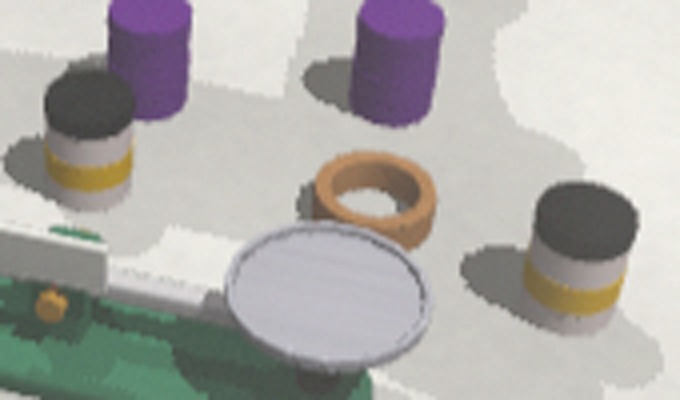

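The crop confirms it: white bodies with a yellow band and black lid at crop (88,140) and (580,255). The purple ones are decoys. Both pots will be gripped across y at about 50 mm height, starting with pot A at world (454, 5).

Call:
servo_tool([
  {"delta_pos": [43.8, -50.4, 6], "delta_rot": [0, 0, 0.279], "hand": 0},
  {"delta_pos": [43.8, -50.4, 6], "delta_rot": [0, 0, 0.279], "hand": 0},
  {"delta_pos": [43.8, -50.4, 6], "delta_rot": [0, 0, 0.279], "hand": 0},
  {"delta_pos": [43.8, -50.4, 6], "delta_rot": [0, 0, 0.279], "hand": 0},
  {"delta_pos": [43.8, -50.4, 6], "delta_rot": [0, 0, 0.279], "hand": 0},
  {"delta_pos": [43.8, -50.4, 6], "delta_rot": [0, 0, 0.279], "hand": 0},
  {"delta_pos": [43.8, -50.4, 6], "delta_rot": [0, 0, 0.279], "hand": 0},
  {"delta_pos": [43.8, -50.4, 6], "delta_rot": [0, 0, 0.279], "hand": 0},
  {"delta_pos": [43.8, -50.4, 6], "delta_rot": [0, 0, 0.279], "hand": 0},
  {"delta_pos": [43.8, -50.4, 6], "delta_rot": [0, 0, 0.279], "hand": 0},
  {"delta_pos": [43.8, -50.4, 6], "delta_rot": [0, 0, 0.279], "hand": 0},
  {"delta_pos": [43.8, -50.4, 6], "delta_rot": [0, 0, 0.279], "hand": 0},
], force=50)

```text
clock: 1.3
eef_pos: [0.425, -0.0572, 0.1884]
ee_rot: [3.141, -0.0, 0.001]
wrist_force: [1.1, -0.7, -0.3]
finger_gap: 0.0855
grip_force: 0.0
```

Call:
servo_tool([
  {"delta_pos": [1.5, -3.1, 2], "delta_rot": [0, 0, 0], "hand": 0},
  {"delta_pos": [2.9, -6.2, 4.0], "delta_rot": [0, 0, 0], "hand": 0},
  {"delta_pos": [2.9, -6.2, 5], "delta_rot": [0, 0, 0], "hand": 0},
  {"delta_pos": [2.9, -6.2, 5], "delta_rot": [0, 0, 0], "hand": 0},
])

```text
clock: 1.7
eef_pos: [0.452, 0.0034, 0.1365]
ee_rot: [-3.141, -0.003, 0.007]
wrist_force: [-0.6, -0.5, 0.7]
finger_gap: 0.0856
grip_force: 0.0
```

```bash
python3 - <<'E'
from h import *
cap('wrist','w1'); print(robot.observe()['eef_pos'])
E
```

```text
[0.45274027 0.0025836  0.13774036]
```

View pics/w1.png

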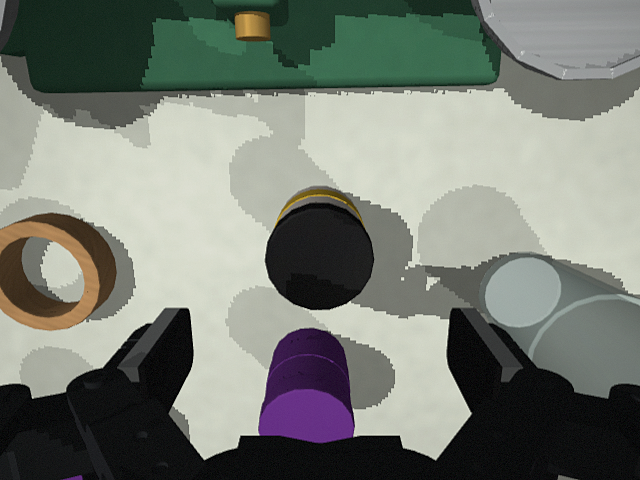

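The wrist view shows the black-lidded pot at (319,255), centred between the fingers at columns 192 and 448. I'll descend and grip it.

Call:
servo_tool([
  {"delta_pos": [0.1, -0.2, 4], "delta_rot": [0, 0, 0], "hand": 0},
  {"delta_pos": [0.1, -0.2, 7], "delta_rot": [0, 0, 0], "hand": 0},
  {"delta_pos": [0.1, -0.2, 9.3], "delta_rot": [0, 0, 0], "hand": 0},
  {"delta_pos": [0.1, -0.2, 9.3], "delta_rot": [0, 0, 0], "hand": 0.3},
  {"delta_pos": [0.1, -0.2, 9.3], "delta_rot": [0, 0, 0], "hand": 1},
  {"delta_pos": [0.1, -0.2, 9.3], "delta_rot": [0, 0, 0], "hand": 1},
  {"delta_pos": [0.1, -0.2, 9.3], "delta_rot": [0, 0, 0], "hand": 1},
  {"delta_pos": [0.1, -0.2, 9.3], "delta_rot": [0, 0, 0], "hand": 1},
])

```text
clock: 2.55
eef_pos: [0.4565, 0.004, 0.0476]
ee_rot: [3.14, -0.0, 0.006]
wrist_force: [-0.4, -1.9, 6.7]
finger_gap: 0.0512
grip_force: 53.1
```

Call:
servo_tool([
  {"delta_pos": [0, 0, -1], "delta_rot": [0, 0, 0], "hand": 1},
  {"delta_pos": [0, 0, -4], "delta_rot": [0, 0, 0], "hand": 1},
  {"delta_pos": [0, 0, -8], "delta_rot": [0, 0, 0], "hand": 1},
  {"delta_pos": [0, 0, -12], "delta_rot": [0, 0, 0], "hand": 1},
  {"delta_pos": [2, 1.6, -14.5], "delta_rot": [0, 0, 0], "hand": 1},
  {"delta_pos": [5, 4, -15], "delta_rot": [0, 0, 0], "hand": 1},
  {"delta_pos": [8, 6.4, -15], "delta_rot": [0, 0, 0], "hand": 1},
  {"delta_pos": [11, 8.8, -15], "delta_rot": [0, 0, 0], "hand": 1},
  {"delta_pos": [13, 10.4, -15], "delta_rot": [0, 0, 0], "hand": 1},
  {"delta_pos": [13.5, 10.8, -15], "delta_rot": [0, 0, 0], "hand": 1},
  {"delta_pos": [13.5, 10.8, -15], "delta_rot": [0, 0, 0], "hand": 1},
])

```text
clock: 3.65
eef_pos: [0.5896, -0.1036, 0.1954]
ee_rot: [-3.141, 0.001, 0.002]
wrist_force: [0.9, 0.1, -3.5]
finger_gap: 0.0507
grip_force: 53.0
```

```bash
python3 - <<'E'
from h import *
for i in range(3):
    s=robot.observe();print(s['eef_pos'],s['wrist_force'],s['ft_torque'],s['finger_gap']); 
    z=cap('top' if i else 'wrist','t2%d'%i)
z=load('t22');P=cloud(z)
Q=P[(P[...,2]>.06)&(P[...,2]<.25)&(np.abs(P[...,0]-.589)<.09)&(np.abs(P[...,1]+.1)<.06)]
print(len(Q))
E
```

```text
[ 0.58956153 -0.10359362  0.19538635] [ 0.85598839  0.14761444 -3.48013545] [-0.01896489  0.05672489  0.00948773] 0.050669429041783065
[ 0.58896725 -0.10290995  0.19528354] [-0.47138696  1.23494778 -2.80470235] [ 0.00166213  0.03138847 -0.02185776] 0.05085084833675472
[ 0.58873384 -0.10255142  0.19533953] [-1.01720535 -0.80270895 -2.29855745] [ 0.02774333 -0.03264502  0.02320206] 0.0509685073902584
2236
```

View pics/t20.png

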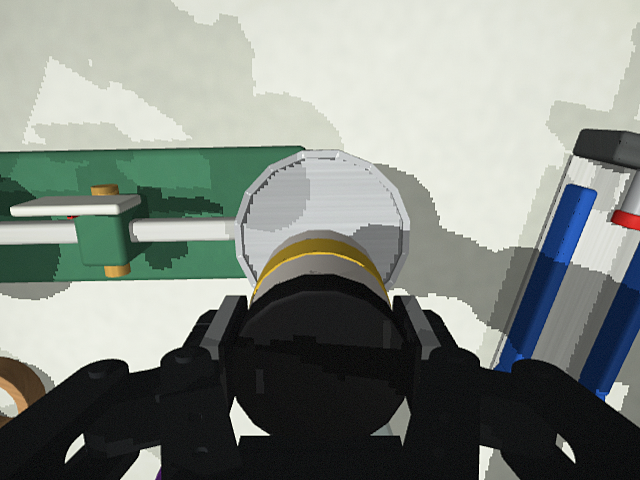

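Call:
servo_tool([
  {"delta_pos": [0, 0, 2], "delta_rot": [0, 0, 0], "hand": 1},
  {"delta_pos": [0, 0, 4.5], "delta_rot": [0, 0, 0], "hand": 1},
  {"delta_pos": [0, 0, 6], "delta_rot": [0, 0, 0], "hand": 1},
  {"delta_pos": [0, 0, 6.7], "delta_rot": [0, 0, 0], "hand": 1},
  {"delta_pos": [0, 0, 7.1], "delta_rot": [0, 0, 0], "hand": 1},
  {"delta_pos": [0, 0, 7.5], "delta_rot": [0, 0, 0], "hand": 1},
  {"delta_pos": [0, 0, 7.9], "delta_rot": [0, 0, 0], "hand": 1},
  {"delta_pos": [0, 0, 8.2], "delta_rot": [0, 0, 0], "hand": 1},
  {"delta_pos": [0, 0, 8.4], "delta_rot": [0, 0, 0], "hand": 1},
  {"delta_pos": [0, 0, 8.6], "delta_rot": [0, 0, 0], "hand": 1},
  {"delta_pos": [0, 0, 8.7], "delta_rot": [0, 0, 0], "hand": 1},
  {"delta_pos": [0, 0, 8.7], "delta_rot": [0, 0, 0], "hand": 1},
])

```text
clock: 5.0
eef_pos: [0.5895, -0.1034, 0.1083]
ee_rot: [-3.142, 0.0, 0.001]
wrist_force: [0.1, -0.1, -1.4]
finger_gap: 0.051
grip_force: 53.1
```

Call:
servo_tool([
  {"delta_pos": [0, 0, 0.1], "delta_rot": [0, 0, 0], "hand": 1},
  {"delta_pos": [0, 0, 0.1], "delta_rot": [0, 0, 0], "hand": 0.3},
  {"delta_pos": [0, 0, 0.1], "delta_rot": [0, 0, 0], "hand": 0},
  {"delta_pos": [0, 0, 0.1], "delta_rot": [0, 0, 0], "hand": 0},
  {"delta_pos": [0, 0, 0.1], "delta_rot": [0, 0, 0], "hand": 0},
  {"delta_pos": [0, 0, -3], "delta_rot": [0, 0, 0], "hand": 0},
  {"delta_pos": [0, 0, -7], "delta_rot": [0, 0, 0], "hand": 0},
  {"delta_pos": [0, 0, -11], "delta_rot": [0, 0, 0], "hand": 0},
  {"delta_pos": [0, 0, -11], "delta_rot": [0, 0, 0], "hand": 0},
])

```text
clock: 5.9
eef_pos: [0.5935, -0.1045, 0.2264]
ee_rot: [3.138, -0.0, 0.019]
wrist_force: [0.2, 0.3, 0.4]
finger_gap: 0.0857
grip_force: 0.0
```

Call:
servo_tool([
  {"delta_pos": [-1.4, -4.5, 0], "delta_rot": [0, 0, 0], "hand": 0},
  {"delta_pos": [-2.8, -9, 0], "delta_rot": [0, 0, 0], "hand": 0},
  {"delta_pos": [-4.2, -13.5, 0], "delta_rot": [0, 0, 0], "hand": 0},
  {"delta_pos": [-5.6, -18, 0], "delta_rot": [0, 0, 0], "hand": 0},
  {"delta_pos": [-7, -22.5, 0], "delta_rot": [0, 0, 0], "hand": 0},
  {"delta_pos": [-8.4, -27, 0], "delta_rot": [0, 0, 0], "hand": 0},
  {"delta_pos": [-9.8, -31.5, 0], "delta_rot": [0, 0, 0], "hand": 0},
  {"delta_pos": [-11.2, -36, 1], "delta_rot": [0, 0, 0], "hand": 0},
  {"delta_pos": [-12.3, -39, 3], "delta_rot": [0, 0, 0], "hand": 0},
  {"delta_pos": [-12.3, -39.5, 6], "delta_rot": [0, 0, 0], "hand": 0},
  {"delta_pos": [-12.3, -39.5, 7], "delta_rot": [0, 0, 0], "hand": 0},
])

```text
clock: 7.0
eef_pos: [0.4642, 0.2921, 0.1452]
ee_rot: [3.14, 0.004, -0.007]
wrist_force: [0.0, -0.5, -0.5]
finger_gap: 0.0855
grip_force: 0.0
```

```bash
python3 - <<'E'
from h import *
cap('wrist','w3'); print(robot.observe()['eef_pos'])
z=load('w3');P=cloud(z)
Q=P[(P[...,2]>.062)&(P[...,2]<.076)&(np.abs(P[...,0]-.466)<.05)&(np.abs(P[...,1]-.292)<.05)]
print(len(Q),cv2.minEnclosingCircle((Q[:,:2]*1000).astype(np.float32)),Q.mean(0))
cap('top','t3');z=load('t3');P=cloud(z)
Q=P[(P[...,2]>.115)&(P[...,2]<.18)&(np.abs(P[...,0]-.589)<.05)&(np.abs(P[...,1]+.1)<.05)]
print(len(Q),cv2.minEnclosingCircle((Q[:,:2]*1000).astype(np.float32)),Q.mean(0))
Q=P[(P[...,2]>.08)&(P[...,2]<.11)&(np.abs(P[...,0]-.583)<.06)&(np.abs(P[...,1]-.177)<.06)];print(len(Q),Q.mean(0))
E
```

```text
[0.46421722 0.29098297 0.14453474]
8330 ((466.3944091796875, 292.77203369140625), 26.803701400756836) [0.46789224 0.29265664 0.07041224]
781 ((587.5160522460938, -101.80740356445312), 27.044315338134766) [ 0.58655305 -0.10144593  0.12746986]
2776 [0.58316401 0.17610647 0.09340674]
```

Call:
servo_tool([
  {"delta_pos": [0, -0.1, 4], "delta_rot": [0, 0, 0], "hand": 0},
  {"delta_pos": [0, -0.1, 7], "delta_rot": [0, 0, 0], "hand": 0},
  {"delta_pos": [0, -0.1, 9.3], "delta_rot": [0, 0, 0], "hand": 0},
  {"delta_pos": [0, -0.1, 10.2], "delta_rot": [0, 0, 0], "hand": 0},
  {"delta_pos": [0, -0.1, 10.2], "delta_rot": [0, 0, 0], "hand": 0.3},
  {"delta_pos": [0, -0.1, 10.2], "delta_rot": [0, 0, 0], "hand": 1},
  {"delta_pos": [0, -0.1, 10.2], "delta_rot": [0, 0, 0], "hand": 1},
  {"delta_pos": [0, -0.1, 10.2], "delta_rot": [0, 0, 0], "hand": 1},
  {"delta_pos": [0, -0.1, 10.2], "delta_rot": [0, 0, 0], "hand": 1},
])

```text
clock: 8.0
eef_pos: [0.4687, 0.293, 0.049]
ee_rot: [-3.141, 0.0, -0.006]
wrist_force: [-0.0, -2.6, 6.9]
finger_gap: 0.0513
grip_force: 53.5
```

Call:
servo_tool([
  {"delta_pos": [0, 0, -1], "delta_rot": [0, 0, 0], "hand": 1},
  {"delta_pos": [0, 0, -4], "delta_rot": [0, 0, 0], "hand": 1},
  {"delta_pos": [0, 0, -8], "delta_rot": [0, 0, 0], "hand": 1},
  {"delta_pos": [0, 0, -12], "delta_rot": [0, 0, 0], "hand": 1},
  {"delta_pos": [2, 2, -14.5], "delta_rot": [0, 0, 0], "hand": 1},
  {"delta_pos": [5, 5, -15], "delta_rot": [0, 0, 0], "hand": 1},
  {"delta_pos": [8, 8, -15], "delta_rot": [0, 0, 0], "hand": 1},
  {"delta_pos": [10.5, 10.5, -15], "delta_rot": [0, 0, 0], "hand": 1},
  {"delta_pos": [11.7, 11.6, -15], "delta_rot": [0, 0, 0], "hand": 1},
  {"delta_pos": [11.7, 11.6, -15], "delta_rot": [0, 0, 0], "hand": 1},
  {"delta_pos": [11.7, 11.6, -15], "delta_rot": [0, 0, 0], "hand": 1},
  {"delta_pos": [11.7, 11.6, -15], "delta_rot": [0, 0, 0], "hand": 1},
])

```text
clock: 9.2
eef_pos: [0.5827, 0.1777, 0.1963]
ee_rot: [-3.141, -0.001, 0.002]
wrist_force: [-0.7, 0.7, -3.7]
finger_gap: 0.0515
grip_force: 54.0
```

```bash
python3 - <<'E'
from h import *
s=robot.observe();print(s['eef_pos'],s['wrist_force'])
cap('top','t4');z=load('t4');P=cloud(z)
Q=P[(P[...,2]>.08)&(P[...,2]<.11)&(np.abs(P[...,0]-.583)<.06)&(np.abs(P[...,1]-.177)<.06)];print(len(Q),Q.mean(0))
s=robot.observe();print(s['eef_pos'],s['wrist_force'])
E
```

```text
[0.58265044 0.17766356 0.1963299 ] [-0.68506871  0.68357521 -3.67001197]
1207 [0.56849887 0.1555077  0.09326641]
[0.58272164 0.17778845 0.19645382] [-0.75504891 -0.43395386 -4.67855005]
```

Call:
servo_tool([
  {"delta_pos": [0, 0, 2], "delta_rot": [0, 0, 0], "hand": 1},
  {"delta_pos": [0, 0, 4], "delta_rot": [0, 0, 0], "hand": 1},
  {"delta_pos": [0, 0, 4.8], "delta_rot": [0, 0, 0], "hand": 1},
  {"delta_pos": [0, 0, 5.1], "delta_rot": [0, 0, 0], "hand": 1},
  {"delta_pos": [0, 0, 5.3], "delta_rot": [0, 0, 0], "hand": 1},
  {"delta_pos": [0, 0, 5.5], "delta_rot": [0, 0, 0], "hand": 1},
  {"delta_pos": [0, 0, 5.7], "delta_rot": [0, 0, 0], "hand": 1},
  {"delta_pos": [0, 0, 5.9], "delta_rot": [0, 0, 0], "hand": 1},
  {"delta_pos": [0, 0, 6.1], "delta_rot": [0, 0, 0], "hand": 1},
  {"delta_pos": [0, 0, 6.3], "delta_rot": [0, 0, 0], "hand": 1},
  {"delta_pos": [0, 0, 6.5], "delta_rot": [0, 0, 0], "hand": 1},
  {"delta_pos": [0, 0, 6.5], "delta_rot": [0, 0, 0], "hand": 1},
])

```text
clock: 10.45
eef_pos: [0.5839, 0.1766, 0.1314]
ee_rot: [3.141, -0.0, 0.001]
wrist_force: [1.6, 1.2, -1.2]
finger_gap: 0.0515
grip_force: 54.2
```

Call:
servo_tool([
  {"delta_pos": [0, 0, 0.4], "delta_rot": [0, 0, 0], "hand": 1},
  {"delta_pos": [0, 0, 0.8], "delta_rot": [0, 0, 0], "hand": 1},
  {"delta_pos": [0, 0, 1.2], "delta_rot": [0, 0, 0], "hand": 1},
  {"delta_pos": [0, 0, 1.6], "delta_rot": [0, 0, 0], "hand": 1},
  {"delta_pos": [0, 0, 1.8], "delta_rot": [0, 0, 0], "hand": 1},
  {"delta_pos": [0, 0, 2.0], "delta_rot": [0, 0, 0], "hand": 1},
  {"delta_pos": [0, 0, 2.0], "delta_rot": [0, 0, 0], "hand": 1},
  {"delta_pos": [0, 0, 2.0], "delta_rot": [0, 0, 0], "hand": 0.3},
  {"delta_pos": [0, 0, 2.0], "delta_rot": [0, 0, 0], "hand": 0},
  {"delta_pos": [0, 0, 2.0], "delta_rot": [0, 0, 0], "hand": 0},
  {"delta_pos": [0, 0, 2.0], "delta_rot": [0, 0, 0], "hand": 0},
])

```text
clock: 11.55
eef_pos: [0.5838, 0.1767, 0.1118]
ee_rot: [-3.142, 0.0, -0.0]
wrist_force: [-1.0, -0.1, -0.7]
finger_gap: 0.0855
grip_force: 0.0
```

Call:
servo_tool([
  {"delta_pos": [0, 0, -4], "delta_rot": [0, 0, 0], "hand": 0},
  {"delta_pos": [0, 0, -8], "delta_rot": [0, 0, 0], "hand": 0},
  {"delta_pos": [0, 0, -9], "delta_rot": [0, 0, 0], "hand": 0},
  {"delta_pos": [0, 0, -9], "delta_rot": [0, 0, 0], "hand": 0},
  {"delta_pos": [0, 0, -9], "delta_rot": [0, 0, 0], "hand": 0},
  {"delta_pos": [0, 0, -9], "delta_rot": [0, 0, 0], "hand": 0},
  {"delta_pos": [0, 0, -9], "delta_rot": [0, 0, 0], "hand": 0},
  {"delta_pos": [0, 0, -9], "delta_rot": [0, 0, 0], "hand": 0},
  {"delta_pos": [0, 0, -9], "delta_rot": [0, 0, 0], "hand": 0},
  {"delta_pos": [0, 0, -9], "delta_rot": [0, 0, 0], "hand": 0},
  {"delta_pos": [0, 0, -9], "delta_rot": [0, 0, 0], "hand": 0},
  {"delta_pos": [0, 0, -9], "delta_rot": [0, 0, 0], "hand": 0},
])

```text
clock: 12.75
eef_pos: [0.5838, 0.1767, 0.2017]
ee_rot: [-3.142, 0.0, -0.0]
wrist_force: [0.4, -0.7, -1.5]
finger_gap: 0.0851
grip_force: 0.0
```

Call:
servo_tool([
  {"delta_pos": [0, 0, 0], "delta_rot": [0, 0, 0], "hand": 0},
  {"delta_pos": [0, 0, 0], "delta_rot": [0, 0, 0], "hand": 0},
  {"delta_pos": [0, 0, 0], "delta_rot": [0, 0, 0], "hand": 0},
  {"delta_pos": [0, 0, 0], "delta_rot": [0, 0, 0], "hand": 0},
  {"delta_pos": [0, 0, 0], "delta_rot": [0, 0, 0], "hand": 0},
  {"delta_pos": [0, 0, 0], "delta_rot": [0, 0, 0], "hand": 0},
  {"delta_pos": [0, 0, 0], "delta_rot": [0, 0, 0], "hand": 0},
  {"delta_pos": [0, 0, 0], "delta_rot": [0, 0, 0], "hand": 0},
  {"delta_pos": [0, 0, 0], "delta_rot": [0, 0, 0], "hand": 0},
  {"delta_pos": [0, 0, 0], "delta_rot": [0, 0, 0], "hand": 0},
  {"delta_pos": [0, 0, 0], "delta_rot": [0, 0, 0], "hand": 0},
  {"delta_pos": [0, 0, 0], "delta_rot": [0, 0, 0], "hand": 0},
])

```text
clock: 13.95
eef_pos: [0.5838, 0.1766, 0.2016]
ee_rot: [-3.142, 0.0, 0.0]
wrist_force: [-0.1, 0.4, 0.4]
finger_gap: 0.0854
grip_force: 0.0
```

```bash
python3 - <<'E'
from h import *
print(robot.observe()['eef_pos'])
cap('scene','s5');cap('wrist','w5');cap('top','t5')
for f in('t5','w5'):
  P=cloud(load(f))
  for c in((.583,.177),(.589,-.103)):
    for a,b in((.055,.10),(.11,.185)):
      Q=P[(P[...,2]>a)&(P[...,2]<b)&(np.hypot(P[...,0]-c[0],P[...,1]-c[1])<.045)]
      if len(Q)>20:print(f,c,len(Q),cv2.minEnclosingCircle((Q[:,:2]*1000).astype(np.float32)),np.median(Q,0))
E
```

```text
[0.58377887 0.17661754 0.20160288]
t5 (0.583, 0.177) 701 ((580.8244018554688, 173.440673828125), 44.412315368652344) [0.56321077 0.15500465 0.05791828]
t5 (0.583, 0.177) 607 ((580.0202026367188, 177.37387084960938), 26.97103500366211) [0.57764173 0.17157445 0.12680591]
t5 (0.589, -0.103) 1020 ((588.9979858398438, -103.00340270996094), 44.985694885253906) [ 0.57493863 -0.09884637  0.09106212]
t5 (0.589, -0.103) 955 ((587.3846435546875, -101.53660583496094), 27.03257179260254) [ 0.58316645 -0.10031285  0.16085271]
w5 (0.583, 0.177) 7329 ((583.0390014648438, 176.9916229248047), 44.985023498535156) [0.6043467  0.17723588 0.05750805]
w5 (0.583, 0.177) 8429 ((581.2218627929688, 176.7784423828125), 26.757291793823242) [0.5834288  0.17674843 0.12772802]
```

View pics/s5.png

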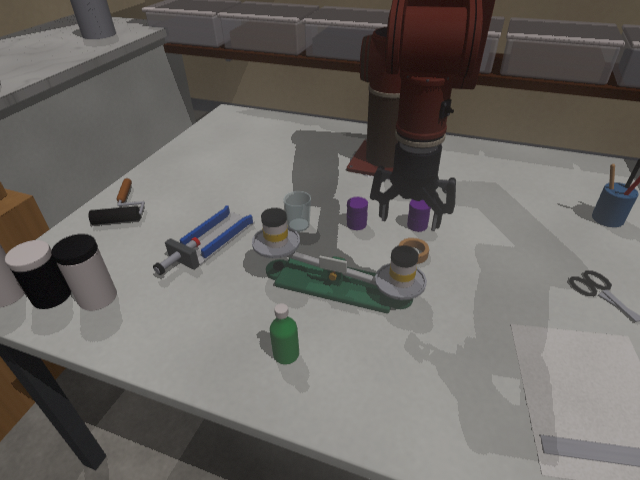

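Pan P, at (402,280) in the scene view, is down and pan Q at (276,240) is up. The pot on P, pot B, is the heavier one. I'll take it back off gently.

Call:
servo_tool([
  {"delta_pos": [-0.2, 0, 4], "delta_rot": [0, 0, 0], "hand": 0},
  {"delta_pos": [-0.2, 0, 7], "delta_rot": [0, 0, 0], "hand": 0},
  {"delta_pos": [-0.2, 0, 9], "delta_rot": [0, 0, 0], "hand": 0},
  {"delta_pos": [-0.2, 0, 9.7], "delta_rot": [0, 0, 0], "hand": 0},
  {"delta_pos": [-0.2, 0, 9.7], "delta_rot": [0, 0, 0], "hand": 0.2},
  {"delta_pos": [-0.2, 0, 9.7], "delta_rot": [0, 0, 0], "hand": 1},
  {"delta_pos": [-0.2, 0, 9.6], "delta_rot": [0, 0, 0], "hand": 1},
  {"delta_pos": [-0.2, 0, 9.5], "delta_rot": [0, 0, 0], "hand": 1},
  {"delta_pos": [-0.2, 0, 9.4], "delta_rot": [0, 0, 0], "hand": 1},
  {"delta_pos": [-0.2, 0, 9.4], "delta_rot": [0, 0, 0], "hand": 1},
], force=30)

```text
clock: 15.1
eef_pos: [0.5824, 0.1767, 0.1084]
ee_rot: [-3.141, 0.0, -0.003]
wrist_force: [1.6, -0.6, -0.8]
finger_gap: 0.0518
grip_force: 31.6
```

Call:
servo_tool([
  {"delta_pos": [0, 0, -0.5], "delta_rot": [0, 0, 0], "hand": 1},
  {"delta_pos": [0, 0, -1], "delta_rot": [0, 0, 0], "hand": 1},
  {"delta_pos": [0, 0, -1.5], "delta_rot": [0, 0, 0], "hand": 1},
  {"delta_pos": [0, 0, -2], "delta_rot": [0, 0, 0], "hand": 1},
  {"delta_pos": [0, 0, -2.5], "delta_rot": [0, 0, 0], "hand": 1},
  {"delta_pos": [0, 0, -3], "delta_rot": [0, 0, 0], "hand": 1},
  {"delta_pos": [0, 0, -3.7], "delta_rot": [0, 0, 0], "hand": 1},
  {"delta_pos": [0, 0, -5], "delta_rot": [0, 0, 0], "hand": 1},
  {"delta_pos": [0, 0, -7], "delta_rot": [0, 0, 0], "hand": 1},
  {"delta_pos": [0, 0, -9.5], "delta_rot": [0, 0, 0], "hand": 1},
  {"delta_pos": [0, 0, -11.5], "delta_rot": [0, 0, 0], "hand": 1},
  {"delta_pos": [0, 0, -11.5], "delta_rot": [0, 0, 0], "hand": 1},
], force=50)

```text
clock: 16.3
eef_pos: [0.5841, 0.1771, 0.2275]
ee_rot: [-3.14, 0.0, -0.012]
wrist_force: [0.9, -0.0, -3.9]
finger_gap: 0.0515
grip_force: 53.0
```

Call:
servo_tool([
  {"delta_pos": [-0.5, 2, 0], "delta_rot": [0, 0, 0], "hand": 1},
  {"delta_pos": [-1.5, 6, 0], "delta_rot": [0, 0, 0.02], "hand": 1},
  {"delta_pos": [-2.6, 10.5, 0], "delta_rot": [0, 0, 0.05], "hand": 1},
  {"delta_pos": [-3.7, 15, 0], "delta_rot": [0, 0, 0.08], "hand": 1},
  {"delta_pos": [-4.8, 19.5, 0], "delta_rot": [0, 0, 0.11], "hand": 1},
  {"delta_pos": [-5.9, 24, 0], "delta_rot": [0, 0, 0.14], "hand": 1},
  {"delta_pos": [-7, 28.5, 0], "delta_rot": [0, 0, 0.17], "hand": 1},
  {"delta_pos": [-8.1, 33, 0], "delta_rot": [0, 0, 0.2], "hand": 1},
  {"delta_pos": [-9.2, 37.5, 0], "delta_rot": [0, 0, 0.221], "hand": 1},
  {"delta_pos": [-10.3, 42, 0], "delta_rot": [0, 0, 0.221], "hand": 1},
  {"delta_pos": [-11.2, 46, 0], "delta_rot": [0, 0, 0.221], "hand": 1},
  {"delta_pos": [-11.4, 47.2, 0], "delta_rot": [0, 0, 0.221], "hand": 1},
])

```text
clock: 17.5
eef_pos: [0.4659, -0.299, 0.2217]
ee_rot: [3.121, -0.353, -0.002]
wrist_force: [-0.3, 0.1, -4.3]
finger_gap: 0.051
grip_force: 54.4
```

Call:
servo_tool([
  {"delta_pos": [0, 0, 0], "delta_rot": [0, 0, 0], "hand": 1},
  {"delta_pos": [0, 0, 0], "delta_rot": [0, 0, 0], "hand": 1},
  {"delta_pos": [0, 0, 0], "delta_rot": [0, 0, 0], "hand": 1},
])

```text
clock: 17.8
eef_pos: [0.4679, -0.2939, 0.2221]
ee_rot: [-3.122, 0.345, 0.001]
wrist_force: [-0.3, 0.7, -3.8]
finger_gap: 0.0511
grip_force: 54.3
```

```bash
python3 - <<'E'
from h import *
s=robot.observe();print(s['eef_pos'],s['ee_rot'],s['wrist_force'])
cap('wrist','w6')
z=load('w6');P=cloud(z);p=z['p'].astype(int)
m=(p[...,2]>p[...,0]+30)&(p[...,2]>p[...,1]+15)&(P[...,2]>.027)&(P[...,2]<.036)
Q=P[m];B=Q
n,lab,st,_=cv2.connectedComponentsWithStats(m.astype(np.uint8))
for i in range(1,n):
    if st[i,4]<200: continue
    Q=P[lab==i]*1000
    l=cv2.fitLine(Q[:,:2].astype(np.float32),cv2.DIST_HUBER,0,.01,.01).ravel()
    k=Q[:,0]>500; l2=cv2.fitLine(Q[k][:,:2].astype(np.float32),cv2.DIST_HUBER,0,.01,.01).ravel()
    print(st[i],l.round(3),l2.round(4),Q.min(0).round(1),Q.max(0).round(1),Q[:,2].mean())
mm=(p[...,0]>p[...,1]+60)&(p[...,0]>p[...,2]+50)&(P[...,1]<-.29)&(P[...,2]<.05)&(P[...,2]>.02)
Q=P[mm];print('red',len(Q),np.median(Q,0),Q.min(0),Q.max(0))
mm=(np.abs(P[...,2]-.05)<.004)&(P[...,1]<-.27)&(P[...,0]>.59);Q=P[mm];print('blk',cv2.minAreaRect((Q[:,:2]*1000).astype(np.float32)),len(Q))
E
```

```text
[ 0.46788414 -0.29389946  0.22212197] [-3.12157212e+00  3.44605188e-01  9.22551427e-04] [-0.33005513  0.71870478 -3.77127748]
[ 264   11   22  242 3830] [ 9.74000e-01 -2.28000e-01  5.34399e+02 -2.74290e+02] [ 9.749000e-01 -2.226000e-01  5.575474e+02 -2.797052e+02] [ 442.8 -296.4   27. ] [ 610.5 -244.5   33.9] 30.641308352108453
[ 363   12   24  241 3858] [ 9.77000e-01 -2.12000e-01  5.17579e+02 -3.43912e+02] [ 9.749000e-01 -2.227000e-01  5.488012e+02 -3.506920e+02] [ 424.8 -366.5   27. ] [ 594.3 -322.1   33.6] 30.617025096015148
red 606 [ 0.58712039 -0.32300595  0.03949991] [ 0.581229   -0.33521778  0.02187879] [ 0.59407095 -0.31118598  0.0437473 ]
blk ((0.0, 0.0), (0.0, 0.0), 0.0) 0
```

View pics/w6.png

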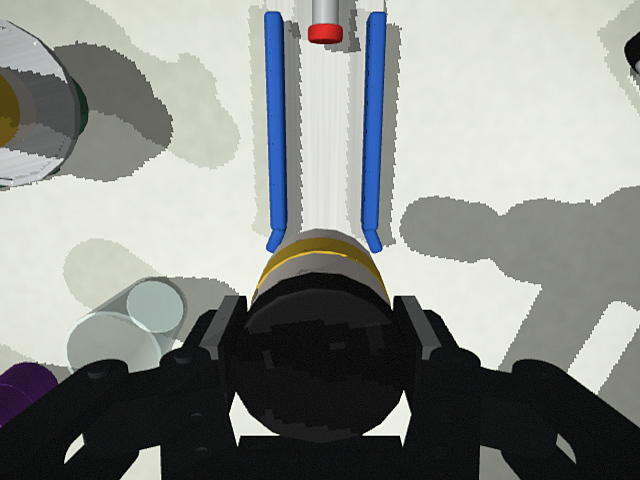

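The wrist view shows the rails at columns 275 and 375 with the red tip at (325,33), and the pot lined up with the mouth. I fitted bay yaw -0.2245 and shift the pot 1.8 mm before lowering it.

Call:
servo_tool([
  {"delta_pos": [0, 0.1, 3], "delta_rot": [0, 0, 0.005], "hand": 1},
  {"delta_pos": [0, 0.18, 6.5], "delta_rot": [0, 0, 0.005], "hand": 1},
  {"delta_pos": [0, 0.18, 10], "delta_rot": [0, 0, 0.005], "hand": 1},
  {"delta_pos": [0, 0.18, 12.5], "delta_rot": [0, 0, 0.005], "hand": 1},
  {"delta_pos": [0, 0.18, 14], "delta_rot": [0, 0, 0.005], "hand": 1},
  {"delta_pos": [0, 0.18, 15], "delta_rot": [0, 0, 0.005], "hand": 1},
  {"delta_pos": [0, 0.18, 15.6], "delta_rot": [0, 0, 0.005], "hand": 1},
  {"delta_pos": [0, 0.18, 16.0], "delta_rot": [0, 0, 0.005], "hand": 1},
  {"delta_pos": [0, 0.18, 16.3], "delta_rot": [0, 0, 0.005], "hand": 1},
  {"delta_pos": [0, 0.18, 16.5], "delta_rot": [0, 0, 0.005], "hand": 1},
  {"delta_pos": [0, 0.18, 16.5], "delta_rot": [0, 0, 0.005], "hand": 1},
  {"delta_pos": [0, 0.18, 16.5], "delta_rot": [0, 0, 0.005], "hand": 1},
])

```text
clock: 19.05
eef_pos: [0.4675, -0.2973, 0.058]
ee_rot: [3.121, -0.355, 0.001]
wrist_force: [0.3, 0.6, -4.5]
finger_gap: 0.0515
grip_force: 54.6
```

Call:
servo_tool([
  {"delta_pos": [0, 0, 0.1], "delta_rot": [0, 0, 0], "hand": 1},
  {"delta_pos": [0, 0, 0.2], "delta_rot": [0, 0, 0], "hand": 1},
  {"delta_pos": [0, 0, 0.2], "delta_rot": [0, 0, 0], "hand": 1},
  {"delta_pos": [0, 0, 0.3], "delta_rot": [0, 0, 0], "hand": 1},
  {"delta_pos": [0, 0, 0.3], "delta_rot": [0, 0, 0], "hand": 1},
  {"delta_pos": [0, 0, 0.3], "delta_rot": [0, 0, 0], "hand": 1},
])

```text
clock: 19.65
eef_pos: [0.4678, -0.2975, 0.0562]
ee_rot: [3.121, -0.354, 0.001]
wrist_force: [-3.8, 3.3, 9.8]
finger_gap: 0.051
grip_force: 55.8
```

Call:
servo_tool([
  {"delta_pos": [0, 0, -0.2], "delta_rot": [0, 0, 0], "hand": 1},
  {"delta_pos": [0, -0.17, -0.2], "delta_rot": [0, 0, 0], "hand": 1},
  {"delta_pos": [0, -0.17, -0.2], "delta_rot": [0, 0, 0], "hand": 0},
  {"delta_pos": [0, -0.17, -0.2], "delta_rot": [0, 0, 0], "hand": 0},
  {"delta_pos": [0, -0.17, -0.2], "delta_rot": [0, 0, 0], "hand": 0},
  {"delta_pos": [0, -0.17, -0.2], "delta_rot": [0, 0, 0], "hand": 0.2},
  {"delta_pos": [0, -0.17, -0.2], "delta_rot": [0, 0, 0], "hand": 1},
  {"delta_pos": [0, -0.17, -0.3], "delta_rot": [0, 0, 0], "hand": 1},
  {"delta_pos": [0, -0.17, -0.4], "delta_rot": [0, 0, 0], "hand": 1},
  {"delta_pos": [0, -0.17, -0.5], "delta_rot": [0, 0, 0], "hand": 1},
  {"delta_pos": [0, -0.17, -0.5], "delta_rot": [0, 0, 0], "hand": 1},
], force=40)

```text
clock: 20.75
eef_pos: [0.4673, -0.2951, 0.0592]
ee_rot: [-3.121, 0.355, 0.001]
wrist_force: [-0.5, 0.7, -5.0]
finger_gap: 0.0514
grip_force: 42.3
```

```bash
python3 - <<'E'
from h import *
cap('top','t7');z=load('t7');P=cloud(z)
s=robot.observe();e=s['eef_pos']*1000;print(e,s['ee_rot'],s['wrist_force'],'d',e[0]*.9749-e[1]*.2226-500,'n',e[0]*.2226+e[1]*.9749+184.15)
Q=P[(P[...,2]>.05)&(P[...,2]<.08)&(np.abs(P[...,0]-.468)<.04)&(np.abs(P[...,1]+.297)<.04)]
print(len(Q),Q.mean(0) if len(Q) else 0)
E
```

```text
[ 467.36495105 -295.21537935   59.23946555] [-3.12110310e+00  3.54513126e-01  9.86698768e-04] [ 0.15237282  0.30346058 -4.38449327] d 21.349034223823764 n 0.37996477524893635
50 [ 0.4427673  -0.29182151  0.07500016]
```

Call:
servo_tool([
  {"delta_pos": [0, 0, 0.1], "delta_rot": [0, 0, 0], "hand": 1},
  {"delta_pos": [0, 0, 0.15], "delta_rot": [0, 0, 0], "hand": 1},
  {"delta_pos": [0.5, 0, 0.15], "delta_rot": [0, 0, 0], "hand": 1},
  {"delta_pos": [1.5, 0, 0.15], "delta_rot": [0, 0, 0], "hand": 1},
  {"delta_pos": [2.5, 0, 0.15], "delta_rot": [0, 0, 0], "hand": 1},
  {"delta_pos": [3.5, 0, 0.15], "delta_rot": [0, 0, 0], "hand": 1},
  {"delta_pos": [4.5, 0, 0.15], "delta_rot": [0, 0, 0], "hand": 1},
  {"delta_pos": [5.5, 0, 0.15], "delta_rot": [0, 0, 0], "hand": 1},
  {"delta_pos": [6.5, 0, 0.15], "delta_rot": [0, 0, 0], "hand": 1},
  {"delta_pos": [7.3, 0, 0.15], "delta_rot": [0, 0, 0], "hand": 1},
  {"delta_pos": [7.8, 0, 0.15], "delta_rot": [0, 0, 0], "hand": 1},
  {"delta_pos": [8, 0, 0.15], "delta_rot": [0, 0, 0], "hand": 1},
])

```text
clock: 22.0
eef_pos: [0.5461, -0.3135, 0.058]
ee_rot: [3.122, -0.354, -0.0]
wrist_force: [-0.3, 0.0, -4.5]
finger_gap: 0.0518
grip_force: 42.4
```

Call:
servo_tool([
  {"delta_pos": [0.0, 0, 0], "delta_rot": [0, 0, 0], "hand": 1},
  {"delta_pos": [0, 0, 0], "delta_rot": [0, 0, 0], "hand": 1},
])

```text
clock: 22.2
eef_pos: [0.5453, -0.3132, 0.0579]
ee_rot: [-3.121, 0.355, 0.001]
wrist_force: [0.1, 0.1, -2.7]
finger_gap: 0.0517
grip_force: 42.4
```

Call:
servo_tool([
  {"delta_pos": [0.1, 0, 0.1], "delta_rot": [0, 0, 0], "hand": 1},
  {"delta_pos": [0.3, 0, 0.1], "delta_rot": [0, 0, 0], "hand": 1},
  {"delta_pos": [0.5, 0, 0.1], "delta_rot": [0, 0, 0], "hand": 1},
  {"delta_pos": [0.7, 0, 0.1], "delta_rot": [0, 0, 0], "hand": 1},
  {"delta_pos": [0.9, 0, 0.1], "delta_rot": [0, 0, 0], "hand": 1},
  {"delta_pos": [1.0, 0, 0.1], "delta_rot": [0, 0, 0], "hand": 1},
  {"delta_pos": [1.1, 0, 0.1], "delta_rot": [0, 0, 0], "hand": 1},
  {"delta_pos": [1.2, 0, 0.1], "delta_rot": [0, 0, 0], "hand": 1},
  {"delta_pos": [1.3, 0, 0.1], "delta_rot": [0, 0, 0], "hand": 1},
  {"delta_pos": [1.3, 0, 0.1], "delta_rot": [0, 0, 0], "hand": 1},
])

```text
clock: 23.2
eef_pos: [0.5587, -0.3165, 0.0574]
ee_rot: [3.121, -0.355, 0.001]
wrist_force: [-2.4, 0.1, 2.7]
finger_gap: 0.0516
grip_force: 43.0
```

Call:
servo_tool([
  {"delta_pos": [0.1, 0, 0], "delta_rot": [0, 0, 0], "hand": 1},
  {"delta_pos": [0.1, 0, 0], "delta_rot": [0, 0, 0], "hand": 1},
  {"delta_pos": [0.2, 0, 0], "delta_rot": [0, 0, 0], "hand": 1},
  {"delta_pos": [0.2, 0, 0], "delta_rot": [0, 0, 0], "hand": 1},
])

```text
clock: 23.6
eef_pos: [0.5604, -0.3169, 0.0574]
ee_rot: [3.121, -0.354, 0.0]
wrist_force: [-3.3, 0.2, 3.9]
finger_gap: 0.0516
grip_force: 43.1
```

Call:
servo_tool([
  {"delta_pos": [0.1, 0, 0], "delta_rot": [0, 0, 0], "hand": 1},
  {"delta_pos": [0.1, 0, 0], "delta_rot": [0, 0, 0], "hand": 1},
])

```text
clock: 23.8
eef_pos: [0.5613, -0.3171, 0.0574]
ee_rot: [3.121, -0.355, 0.0]
wrist_force: [-2.8, 0.7, 4.5]
finger_gap: 0.0515
grip_force: 43.2
```

Call:
servo_tool([
  {"delta_pos": [0, 0, -0.1], "delta_rot": [0, 0, 0], "hand": 1},
  {"delta_pos": [0.1, 0, -0.1], "delta_rot": [0, 0, 0], "hand": 1},
  {"delta_pos": [0.1, 0, -0.1], "delta_rot": [0, 0, 0], "hand": 1},
  {"delta_pos": [0.1, 0, -0.1], "delta_rot": [0, 0, 0], "hand": 1},
])

```text
clock: 24.2
eef_pos: [0.5621, -0.3169, 0.0574]
ee_rot: [-3.121, 0.355, 0.001]
wrist_force: [-1.1, 1.2, -4.1]
finger_gap: 0.0515
grip_force: 42.5
```

Call:
servo_tool([
  {"delta_pos": [0.1, 0, 0], "delta_rot": [0, 0, 0], "hand": 1},
  {"delta_pos": [0.1, 0, 0], "delta_rot": [0, 0, 0], "hand": 1},
])

```text
clock: 24.4
eef_pos: [0.5631, -0.3172, 0.0576]
ee_rot: [-3.121, 0.354, 0.001]
wrist_force: [-1.0, 0.6, -4.5]
finger_gap: 0.0517
grip_force: 42.4
```

Call:
servo_tool([
  {"delta_pos": [0.1, 0, 0], "delta_rot": [0, 0, 0], "hand": 1},
  {"delta_pos": [0.1, 0, 0], "delta_rot": [0, 0, 0], "hand": 1},
])

```text
clock: 24.6
eef_pos: [0.5641, -0.3175, 0.0578]
ee_rot: [-3.121, 0.354, 0.0]
wrist_force: [0.1, 0.0, -4.9]
finger_gap: 0.0511
grip_force: 42.4
```

Call:
servo_tool([
  {"delta_pos": [0.1, 0, 0.05], "delta_rot": [0, 0, 0], "hand": 1},
  {"delta_pos": [0.1, 0, 0.05], "delta_rot": [0, 0, 0], "hand": 1},
])

```text
clock: 24.8
eef_pos: [0.5652, -0.3179, 0.0576]
ee_rot: [-3.121, 0.355, -0.0]
wrist_force: [-0.0, 0.4, -3.8]
finger_gap: 0.0516
grip_force: 42.4
```

Call:
servo_tool([
  {"delta_pos": [0.1, 0, 0], "delta_rot": [0, 0, 0], "hand": 1},
  {"delta_pos": [0.1, 0, 0], "delta_rot": [0, 0, 0], "hand": 1},
])

```text
clock: 25.0
eef_pos: [0.5658, -0.318, 0.0575]
ee_rot: [-3.121, 0.354, 0.001]
wrist_force: [-2.3, 0.6, -2.3]
finger_gap: 0.0513
grip_force: 42.5
```

```bash
python3 - <<'E'
from h import *
s=robot.observe();print(s['eef_pos'],s['wrist_force'])
p,d,c=cap('wrist','w8')
cv2.imwrite('pics/w8.png',p[:,:,::-1])
s=robot.observe();print(s['eef_pos'],s['wrist_force'])
E
```

```text
[ 0.56582218 -0.31801189  0.05754776] [-2.25142394  0.6383241  -2.30377114]
[ 0.56586243 -0.31802304  0.05755667] [-1.99588162  0.09383174 -4.58792076]
```

View pics/w8.png

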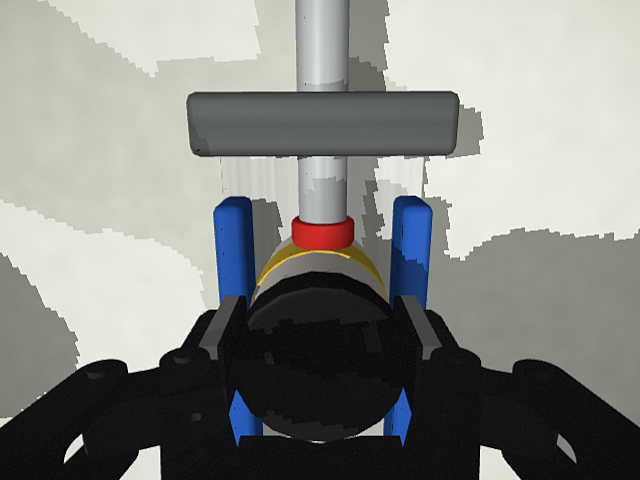

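The red tip at (322,235) is touching the pot's front face, and resistance has started. I'll tighten the grip, ease the pot onto the plate, then build up the force in small steps.

Call:
servo_tool([
  {"delta_pos": [0, 0, 0.05], "delta_rot": [0, 0, 0], "hand": 1},
  {"delta_pos": [0.05, 0, 0.05], "delta_rot": [0, 0, 0], "hand": 1},
  {"delta_pos": [0.1, 0, 0.05], "delta_rot": [0, 0, 0], "hand": 1},
  {"delta_pos": [0.1, 0, 0.05], "delta_rot": [0, 0, 0], "hand": 1},
], force=80)

```text
clock: 25.45
eef_pos: [0.5663, -0.3181, 0.0578]
ee_rot: [-3.121, 0.354, 0.003]
wrist_force: [-7.8, 3.3, 4.7]
finger_gap: 0.0504
grip_force: 83.1
```

Call:
servo_tool([
  {"delta_pos": [0.1, 0, 0], "delta_rot": [0, 0, 0], "hand": 1},
  {"delta_pos": [0.1, 0, 0], "delta_rot": [0, 0, 0], "hand": 1},
])

```text
clock: 25.65
eef_pos: [0.5666, -0.3182, 0.0579]
ee_rot: [-3.121, 0.354, 0.006]
wrist_force: [-9.9, 3.8, 7.7]
finger_gap: 0.0502
grip_force: 83.3
```

Call:
servo_tool([
  {"delta_pos": [0, 0, -0.1], "delta_rot": [0, 0, 0], "hand": 1},
  {"delta_pos": [0, 0, -0.1], "delta_rot": [0, 0, 0], "hand": 1},
])

```text
clock: 25.85
eef_pos: [0.5665, -0.3182, 0.0579]
ee_rot: [-3.121, 0.354, 0.005]
wrist_force: [-7.1, 1.9, 0.6]
finger_gap: 0.0502
grip_force: 83.8
```

Call:
servo_tool([
  {"delta_pos": [0.1, 0, -0.04], "delta_rot": [0, 0, 0], "hand": 1},
  {"delta_pos": [0.1, 0, -0.04], "delta_rot": [0, 0, 0], "hand": 1},
])

```text
clock: 26.05
eef_pos: [0.5669, -0.3183, 0.0579]
ee_rot: [-3.12, 0.354, 0.008]
wrist_force: [-9.5, 2.2, 0.9]
finger_gap: 0.0503
grip_force: 83.8
```

Call:
servo_tool([
  {"delta_pos": [0.05, 0, 0], "delta_rot": [0, 0, 0], "hand": 1},
  {"delta_pos": [0.05, 0, 0], "delta_rot": [0, 0, 0], "hand": 1},
  {"delta_pos": [0.05, 0, 0], "delta_rot": [0, 0, 0], "hand": 1},
  {"delta_pos": [0.05, 0, 0], "delta_rot": [0, 0, 0], "hand": 1},
])

```text
clock: 26.45
eef_pos: [0.567, -0.3183, 0.058]
ee_rot: [-3.12, 0.354, 0.009]
wrist_force: [-10.3, 2.1, 1.9]
finger_gap: 0.0505
grip_force: 84.0
```

Call:
servo_tool([
  {"delta_pos": [0, 0, 0], "delta_rot": [0, 0, 0], "hand": 1},
  {"delta_pos": [0, 0, 0], "delta_rot": [0, 0, 0], "hand": 1},
  {"delta_pos": [0, 0, 0], "delta_rot": [0, 0, 0], "hand": 1},
  {"delta_pos": [0, 0, 0], "delta_rot": [0, 0, 0], "hand": 1},
])

```text
clock: 26.85
eef_pos: [0.567, -0.3183, 0.058]
ee_rot: [-3.12, 0.354, 0.009]
wrist_force: [-10.4, 2.6, 3.0]
finger_gap: 0.0505
grip_force: 84.0
```

Call:
servo_tool([
  {"delta_pos": [0.06, 0, -0.03], "delta_rot": [0, 0, 0], "hand": 1},
  {"delta_pos": [0.06, 0, -0.03], "delta_rot": [0, 0, 0], "hand": 1},
  {"delta_pos": [0.06, 0, -0.03], "delta_rot": [0, 0, 0], "hand": 1},
  {"delta_pos": [0.06, 0, -0.03], "delta_rot": [0, 0, 0], "hand": 1},
  {"delta_pos": [0.06, 0, -0.03], "delta_rot": [0, 0, 0], "hand": 1},
  {"delta_pos": [0.06, 0, -0.03], "delta_rot": [0, 0, 0], "hand": 1},
  {"delta_pos": [0.06, 0, -0.03], "delta_rot": [0, 0, 0], "hand": 1},
])

```text
clock: 27.55
eef_pos: [0.5672, -0.3183, 0.058]
ee_rot: [-3.12, 0.354, 0.01]
wrist_force: [-12.4, 1.4, 2.0]
finger_gap: 0.0504
grip_force: 83.9
```

Call:
servo_tool([
  {"delta_pos": [-0.1, 0, 0], "delta_rot": [0, 0, 0], "hand": 1},
  {"delta_pos": [-0.25, 0, 0], "delta_rot": [0, 0, 0], "hand": 1},
  {"delta_pos": [-0.25, 0, 0], "delta_rot": [0, 0, 0], "hand": 0.2},
  {"delta_pos": [-0.25, 0, 0], "delta_rot": [0, 0, 0], "hand": 0},
  {"delta_pos": [-0.25, 0, 0], "delta_rot": [0, 0, 0], "hand": 0},
  {"delta_pos": [-0.25, 0, 0], "delta_rot": [0, 0, 0], "hand": 0},
  {"delta_pos": [-0.25, 0, -3], "delta_rot": [0, 0, 0], "hand": 0},
  {"delta_pos": [-0.25, 0, -7], "delta_rot": [0, 0, 0], "hand": 0},
  {"delta_pos": [-2, 0, -11], "delta_rot": [0, 0, 0], "hand": 0},
  {"delta_pos": [-4, 0, -14], "delta_rot": [0, 0, 0], "hand": 0},
  {"delta_pos": [-5, 0, -16], "delta_rot": [0, 0, 0], "hand": 0},
  {"delta_pos": [-5, 0, -16], "delta_rot": [0, 0, 0], "hand": 0},
])

```text
clock: 28.75
eef_pos: [0.5226, -0.3091, 0.2236]
ee_rot: [3.117, -0.355, 0.011]
wrist_force: [0.8, 0.1, -0.0]
finger_gap: 0.0854
grip_force: 0.0
```

```bash
python3 - <<'E'
from h import *
s=robot.observe();print(s['eef_pos'],s['wrist_force'],s['finger_gap'])
cap('wrist','w9');cap('top','t9');cap('scene','s9')
for f in('w9','t9'):
  P=cloud(load(f));Q=P[(P[...,2]>.068)&(P[...,2]<.085)&(np.abs(P[...,0]-.565)<.045)&(np.abs(P[...,1]+.318)<.045)]*1000
  if len(Q)>20:
    c,r=cv2.minEnclosingCircle(Q[:,:2].astype(np.float32));print(f,len(Q),c,r,'d',c[0]*.9749-c[1]*.2226-500,'n',c[0]*.2226+c[1]*.9749+184.15,np.median(Q,0),'tilt',np.polyfit(Q[:,0],Q[:,2],1)[0])
P=cloud(load('t9'));Q=P[(P[...,2]>.11)&(P[...,2]<.14)&(np.hypot(P[...,0]-.588,P[...,1]+.102)<.035)];print('A',len(Q),Q.mean(0))
a=cv2.resize(load('s9')['p'][180:300,140:440,::-1],(750,300),interpolation=cv2.INTER_CUBIC)
b=cv2.resize(load('w9')['p'][:,:,::-1],(400,300));cv2.imwrite('pics/c9.png',np.vstack([a,np.hstack([b,np.zeros((300,350,3),np.uint8)])]))
E
```

```text
[ 0.52257951 -0.3090875   0.22362659] [ 0.81226145  0.14309344 -0.00160419] 0.08536706295180677
w9 5326 (563.0670776367188, -316.1436462402344) 26.772968292236328 d 119.3076696411133 n 1.2802907623291162 [ 563.96124579 -316.4368186    76.54853624] tilt -0.0009681582169449017
A 781 [ 0.58652434 -0.10141484  0.12746558]
```

View pics/c9.png

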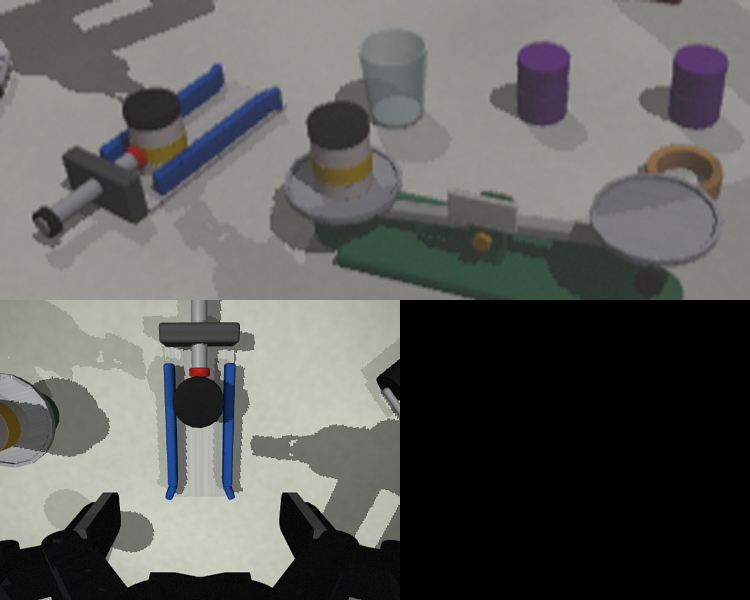

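The heavier pot stands level in the bay against the red tip, at crop (137,156). The lighter pot is on its pan at (342,165), the other things haven't moved, and the gripper is clear. I'll hand in the job.

```bash
python3 -c "
from station import robot
print(robot.close_job())"
```

```text
the job is handed in; nothing more can be done
None
```

I've handed in the job: the heavier pot, which started at the robot's left, is in the filling bay against the red tip after about 1.5 s of pressing at 10–12 N (wrist reading), and the lighter pot is still on its pan.

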